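# Flask from the draining cradle into the deep warming pot

### The arm

A 6-joint arm with a two-finger parallel gripper is mounted at the origin on the work surface. World frame = base frame: x ahead of the robot, y to its left, z up, the work surface at z = 0. Lengths are in m, angles in rad, forces in N, time in s.
With the tool pointing down it reaches from about 0.225 to 0.875 m from the base axis. Payload 3.4 kg.
Tool frame: the origin (TCP) lies at the very end of the fingers, on their centre line; the grasp point (between the pads) lies 19 mm behind it; z points along the fingers, y is the line along which they close (so a half turn about z gives the same grasp; the last joint's range is limited). The gripper opens to 85 mm and grips with 20 to 120 N. Pads are 22 mm wide; open, the fingers measure 114 mm over their backs; the gripper's body (76 mm by 85 mm) begins 54 mm behind the grasp point. The pads swing forward as they close: fully open they stand 13 mm farther back than shut.
Start: joints at [1.027, 0.276, 1.505, -0, 1.361, -0.121], TCP at [0.236, 0.524, 0.231] pointing down, gripper open.
Joint ranges: [-2.89, 2.89], [-0.75, 2.08], [0.22, 2.7], [-1.18, 4.32], [0.11, 2.71], [-2.7, 2.7]. Speed limits (rad/s): [2.57, 2.57, 3.14, 3.14, 3.14, 3.14].

### API

Orientations are given as a unit quaternion [w, x, y, z].
In Python, from rig import readout, vision, manip gives the robot as it stands.
- The arm moves only by the shell command python3 -m handwheel 'ROWS' [FORCE]. ROWS is JSON, a list of rows, each a list of 3 entries, a list of its own where there are three numbers: the shift along the tool's x, y, z in mm, then the turn, a rotation vector about the tool's x, y, z in units of 6 degrees (1.0 is 6 degrees), then the closure, from -1 (fully open) to 1 (shut), so that 0 is half open. A call has 1 to 20 rows; each row shifts and turns the commanded pose from where the row before left it, along the tool's axes as they then stand; what a row does not reach is not made up. A row lasts 1/8 s, in which the tool goes at most 62.5 mm and 10.7 degrees, less where a joint would pass 70% of its speed; a pose out of reach is approached as far as the arm can. A call is refused whole if a number of a shift passes 62.5 or a number of a turn 1, either way. A call with a gripper value outside its range is refused whole. The fingers move at their own pace and stop on an object; FORCE is the grip in N (left out, the last holds). Time passes only in rows, so rows that do not move let the fingers close. It gives the time, the measured TCP pose, the force, the opening and the grip force at its end, in the units of the state.
- readout.get_state(): the state, without advancing time (a new reading comes with each control period).
- vision.get_image(name): name is "side" or "top" or "wrist"; returns the picture (400x640x3 uint8, blue, green, red); there is no depth.
- vision.camera_params(name): a dict with "intrinsics" (3x3 intrinsics, pixels), "rvec" (rotation vector, rad) and "tvec" (3), from world to camera coordinates, as OpenCV has them; the wrist camera has in their place "hand_eye" (4x4, takes a point from camera to tool coordinates, whose origin is the TCP and whose axes are the flange's). Camera axes: x right, y down, z forward; pixel columns grow to the right and rows downward; lengths in m; the calibration is good to about 2 mm. The wrist camera is an equidistant fisheye: a pixel r from the principal point sees the ray r / f radians off the axis. A picture is of the moment at which its call begins: read the wrist's pose just before it. camera_params takes no time and is no camera call.
- manip.sign_off(): hands the job in; it is judged then, once.
The state is a dict: "clock": time; "qpos": joint angles; "qd": joint speeds; "effort": joint torques, N m; "position": TCP position; "ee_rot": TCP orientation; "contact_force": force on the tool from outside, world axes, zero at the start; "moment": the same for the moment, N m; "width": finger opening in m; "gripper_force": force on a finger pad.
Only numpy, scipy, OpenCV 4.12 (cv2) and the standard library are available. Lean on these libraries where they do the work, as an engineer would, in place of code of your own. Each camera call takes 0.05 s, during which the arm holds its last target. There are 200 camera calls.

### The job

Take the amber round-bottomed flask out of its slanted draining cradle, stand it upright on the cork ring and let go of it there. Then take it again with the gripper pointing straight down and lower it gently, without a knock or a drop, into the deep white warming pot, so that it stands upright on the blue seat at the bottom, and let go. Do not let the flask fall over on the way, and leave the jar, the slide box and the blue bottle where they are.

Things in the scene. Friction and masses are not known exactly. Their poses are not given: they have to be found in the camera images.
- flask: Loose amber glass round-bottomed flask, about 0.2 kg: ball-shaped bulb 68 mm across, straight neck 26 mm thick with an orange cap (top 24 mm, as thick), to be gripped anywhere. Origin: the bulb's centre; z along the neck to the cap. The neck leaves the bulb at 32 mm and its cap ends 116 mm above the origin. At the start it leans 35 degrees from upright in the cradle.
- flask_neck (a point): Point on the flask's axis, in the neck, 78 mm above the bulb's centre; axes as the flask's.
- cradle: Draining cradle, fixed: white base 150 x 88 x 6 mm, blue seat (44 mm hole, top 20 mm above the counter) for the bulb, steel V rest under the neck, 55 mm from the bulb's centre, prongs 20 mm to either side and up to 95 mm above the counter. Origin on the counter under the seat's centre; x is level, the way the leaning neck points (away from the robot); z up. The flask lifts out upwards.
- ring_top (a point): Cork ring (flask stand), fixed, 92 mm across, 20 mm high, with a round 44 mm hole. The point is the centre of the hole, level with the ring's top face, 20 mm above the counter; z up. A flask seated on it has its bulb's centre 26 mm above this point and stays as upright as it is let go.
- pot: Warming pot, fixed: white upright cylinder 152 mm across, 160 mm high with a steel rim, open at the top, 140 mm across inside, floor 6 mm above the counter. Origin on the counter under its centre; x points to its small grey control panel (50 mm high, reaching 99 mm from the centre), z up.
- pot_seat (a point): Centre of the blue seat ring (90 mm across, 44 mm hole) on the pot's floor, level with its top face: 24 mm above the counter, 136 mm below the rim. A seated flask has its bulb's centre 26 mm above this point and its cap 6 mm above the rim, so fingers reach a little into the pot: a gripper pointing straight down fits, a strongly tilted one may strike the rim.
- pot_rim (a point): Centre of the pot's open mouth, level with its rim, 160 mm above the counter.
- sample_jar: Bystander: loose jar with a red lid, 56 mm across, 65 mm high. Origin at the centre of its underside.
- slide_box: Bystander: loose green box, 60 x 85 x 32 mm. Origin at the centre of its underside.
- stain_bottle: Bystander: loose small blue bottle with a white cap, 44 mm across, 85 mm high. Origin at the centre of its underside.
Things that resemble listed ones, but are neither listed nor needed, are in the scene too. There is more than one size of the flask; the job needs the smallest. Of the things shaped like the part that bears ring_top, the cork one is meant.

How it is judged:
By the outcome, as a careful person would: the job done as asked, in the order asked, and still so for the second after the job is handed in, with the robot touching nothing.
It also fails if it takes over 67 s, if anything falls off the work surface, if the arm or the gripper's body presses on something with over 40 N, if the wrist force passes 120 N, or if a joint passes its speed limit or range.

## Working session

There is one attempt and no reset: what is moved stays moved. The work goes in short steps, Python scripts to look and compute and a shell command to move; the robot and the scene stay as the last step left them, time stands still between calls to the robot, and variables do not carry over. Pictures are saved under pics/ and viewed, at most 10 in all, crops included, and the job is handed in when it is done.

```bash
mkdir -p pics
python3 - <<'E'
from rig import readout, vision
import cv2,numpy as np
np.set_printoptions(precision=4,suppress=True)
for n in("side","top"):
    cv2.imwrite(f"pics/{n}0.png",vision.get_image(n)); print(n,vision.camera_params(n))
print(vision.camera_params("wrist")); print(readout.get_state())
E
```

```text
side {'intrinsics': array([[520.1425,   0.    , 319.1505],
       [  0.    , 520.1425, 201.0096],
       [  0.    ,   0.    ,   1.    ]]), 'rvec': array([ 2.3483, -0.4109,  0.1906]), 'tvec': array([-0.5245,  0.197 ,  1.5677])}
top {'intrinsics': array([[509.2578,   0.    , 321.1496],
       [  0.    , 509.2578, 197.9835],
       [  0.    ,   0.    ,   1.    ]]), 'rvec': array([ 2.1873, -2.1513,  0.11  ]), 'tvec': array([-0.053 ,  0.578 ,  1.4277])}
{'intrinsics': array([[309.7069,   0.    , 318.805 ],
       [  0.    , 309.7069, 196.7041],
       [  0.    ,   0.    ,   1.    ]]), 'hand_eye': array([[-0.0007, -0.9605, -0.2782,  0.0705],
       [ 1.    , -0.0008,  0.0003, -0.0003],
       [-0.0006, -0.2782,  0.9605, -0.1436],
       [ 0.    ,  0.    ,  0.    ,  1.    ]])}
{'clock': 0.1, 'qpos': array([ 1.027 ,  0.2765,  1.506 , -0.    ,  1.3607, -0.121 ]), 'qd': array([-0.0003, -0.003 , -0.002 , -0.0011,  0.0006, -0.0011]), 'effort': array([  0.    , -41.77  , -24.6404,  -0.0001,   0.0058,   0.    ]), 'position': array([0.2357, 0.524 , 0.2305]), 'ee_rot': array([-0.0003,  0.2098,  0.9777, -0.0008]), 'contact_force': array([-1.0763,  0.0104, -0.6676]), 'moment': array([ 0.0644, -0.0043,  0.017 ]), 'gripper_force': 0.0, 'width': 0.08539803633373579}
```

View pics/side0.png

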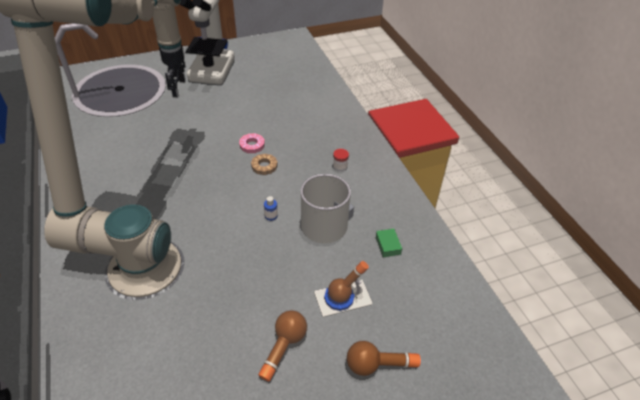

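View pics/top0.png

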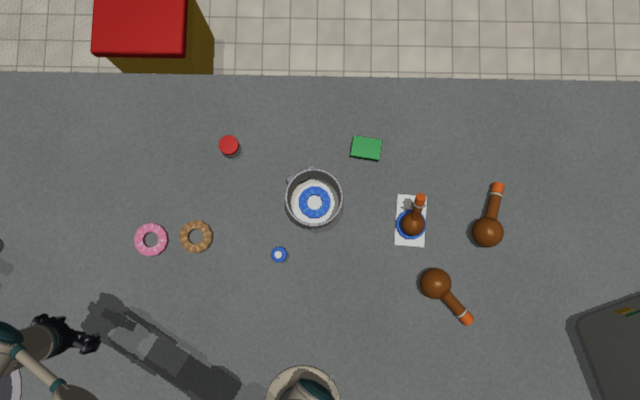

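Side view: the cradle flask is at about (340,290) with its cap at (362,268). Larger flasks lie at (290,325) and (365,358). The rings are cork (264,163) and pink (252,143), and the pot is at (325,210). 
Top view: the flask is at (413,222) with its cap at (420,200), and the larger ones are at (488,232) and (435,283). The cork ring is at (196,237), pink at (151,240), and the pot seat at (315,202). 
The cradle flask is the smallest and leans in the cradle, and the brown ring is the cork one, so those are my choices. I'll confirm both in one enlarged crop.

```bash
python3 - <<'E'
import cv2,numpy as np
t=cv2.imread("pics/top0.png");s=cv2.imread("pics/side0.png")
def c(i,x,y,w=66,h=50):
    return cv2.resize(i[y-h//2:y+h//2,x-w//2:x+w//2],(396,300),interpolation=cv2.INTER_CUBIC)
a=np.vstack([np.hstack([c(t,413,218),c(t,185,237)]),np.hstack([c(s,346,285),c(s,262,157)])])
cv2.imwrite("pics/crop1.png",a)
E
cat > h.py <<'E'
import cv2,numpy as np
from rig import readout,vision
from scipy.spatial.transform import Rotation as R
np.set_printoptions(precision=4,suppress=True)
def ray(n,uv):
    p=vision.camera_params(n);M=cv2.Rodrigues(p["rvec"])[0];t=p["tvec"]
    d=M.T@np.linalg.solve(p["intrinsics"],[uv[0],uv[1],1.]);return -M.T@t,d/np.linalg.norm(d)
def onz(n,uv,z):
    o,d=ray(n,uv);return o+d*(z-o[2])/d[2]
def tri(a,b):
    o1,d1=ray("top",a);o2,d2=ray("side",b)
    k=np.linalg.lstsq(np.c_[d1,-d2],o2-o1,rcond=None)[0]
    p,q=o1+k[0]*d1,o2+k[1]*d2;return (p+q)/2,np.linalg.norm(p-q)
def proj(n,P):
    p=vision.camera_params(n);return cv2.projectPoints(np.atleast_2d(P).astype(float),p["rvec"],p["tvec"],p["intrinsics"],None)[0][:,0]
def pose(s=None):
    s=s or readout.get_state();q=np.array(s["ee_rot"]);return np.array(s["position"]),R.from_quat(q[[1,2,3,0]])
def wray(uv,s):
    p=vision.camera_params("wrist");K=p["intrinsics"];H=p["hand_eye"];x,Q=pose(s)
    d=np.array([(uv[0]-K[0,2])/K[0,0],(uv[1]-K[1,2])/K[1,1]]);r=np.hypot(*d)
    v=np.r_[d/max(r,1e-9)*np.sin(r),np.cos(r)];T=Q.as_matrix()
    return x+T@H[:3,3],T@H[:3,:3]@v
def wproj(P,s):
    p=vision.camera_params("wrist");K=p["intrinsics"];H=p["hand_eye"];x,Q=pose(s)
    c=H[:3,:3].T@(Q.inv().apply(np.array(P)-x)-H[:3,3]);r=np.arctan2(np.hypot(c[0],c[1]),c[2])
    return K[:2,2]+K[0,0]*r*c[:2]/np.hypot(c[0],c[1])
E
```

```text
(no output)
```

View pics/crop1.png

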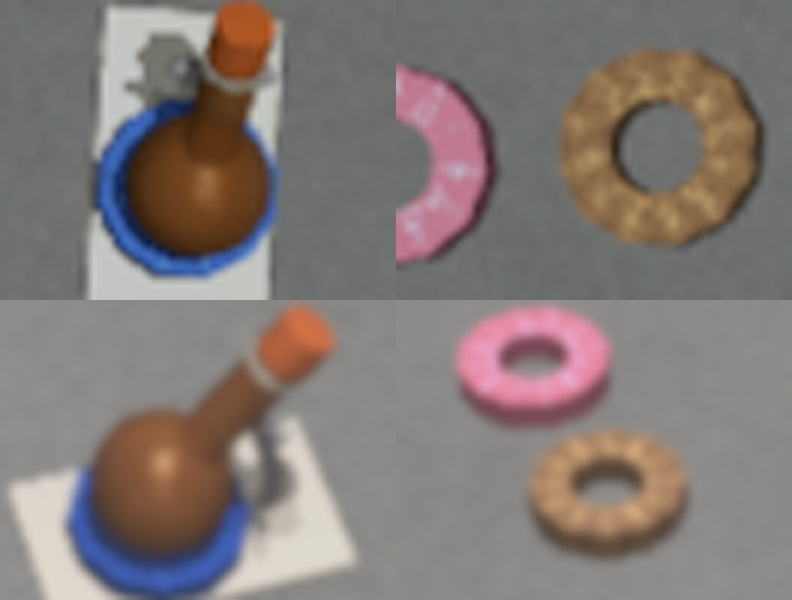

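The crop confirms it: the small flask rests in the blue-seated cradle with its steel V, bulb at top px (412.8,223.5) and side px (339.7,290.3). The cork ring is at top px (195.8,236.3) and side px (264.2,161.8), beside the pink one.

Run:
```python
from h import *
B,e=tri((412.8,223.5),(339.7,290.3));print("bulb",B,e)
C,e=tri((420.3,196.3),(364.5,265));a=C-B;print("cap",C,e,np.linalg.norm(a),np.degrees(np.arctan2(a[1],a[0])),np.degrees(np.arctan2(np.hypot(*a[:2]),a[2])))
print("ring",tri((195.8,236.3),(264.2,161.8)),onz("top",(195.8,236.3),.02),onz("side",(264.2,161.8),.02))
t=cv2.imread("pics/top0.png");hsv=cv2.cvtColor(t,cv2.COLOR_BGR2HSV)
m=cv2.inRange(hsv,(100,120,60),(125,255,255));m2=m*0;m2[175:230,285:345]=m[175:230,285:345]
c=max(cv2.findContours(m2,0,1)[0],key=cv2.contourArea);el=cv2.fitEllipse(c);print(el, "potseat",onz("top",el[0],.024))
print("bottle",onz("top",(279,254),.085),"jar",onz("top",(229,145),.065),"box",onz("top",(366,148),.032))
```

```text
bulb [ 0.5089 -0.3029  0.0431] 0.0009484709549598009
cap [ 0.5761 -0.3062  0.1357] 0.0015326948891881574 0.1144224525098786 -2.7732018119264836 36.00492872514035
ring (array([0.4636, 0.3124, 0.0218]), np.float64(0.00022300403389562452)) [0.4637 0.3128 0.02  ] [0.4639 0.3145 0.02  ]
((314.0555114746094, 201.82412719726562), (30.045555114746094, 30.312358856201172), 13.87818717956543) potseat [ 0.5679 -0.0233  0.024 ]
bottle [0.418  0.0686 0.085 ] jar [0.721  0.2189 0.065 ] box [ 0.7256 -0.1704  0.032 ]
```

```bash
cat >> h.py <<'E'
def go(P,z,ydir):
    """shift (mm, current tool axes) and turn (6 deg units) to TCP P with tool z, tool y near ydir"""
    x,Q=pose();z=np.array(z)/np.linalg.norm(z);y=np.array(ydir)-np.dot(ydir,z)*z;y/=np.linalg.norm(y)
    T=R.from_matrix(np.c_[np.cross(y,z),y,z]);d=np.array(P)-x
    print("shift now",Q.inv().apply(d)*1e3,"shift after turn",T.inv().apply(d)*1e3,"turn",np.degrees((Q.inv()*T).as_rotvec())/6)
E
python3 -m handwheel '[[[-10,-9,-10],[0,0,1],-1],[[-34,-31,-10],[0,0,0],-1],[[-34,-31,-10],[0,0,0],-1],[[-34,-31,-10],[0,0,0],-1],[[-34,-31,-10],[0,0,0],-1],[[-34,-31,-10],[0,0,0],-1],[[-34,-31,-10],[0,0,0],-1],[[-34,-31,-10],[0,0,0],-1],[[-34,-31,-10],[0,0,0],-1],[[-34,-31,-10],[0,0,0],-1],[[-34,-31,0],[0,0,0],-1],[[-34,-31,0],[0,0,0],-1],[[-34,-31,0],[0,0,0],-1],[[-34,-31,0],[0,0,0],-1],[[-34,-31,0],[0,0,0],-1],[[-34,-31,0],[0,0,0],-1],[[-34,-31,0],[0,0,0],-1],[[-34,-31,0],[0,0,0],-1],[[-34,-31,0],[0,0,0],-1],[[0,0,0],[0,0,1],-1]]' 60
python3 -m handwheel '[[[0,0,0],[0,0,1],-1],[[0,0,0],[0,0,1],-1],[[0,0,0],[0,0,1],-1],[[0,0,0],[0,0,1],-1],[[0,0,0],[0,0,1],-1],[[0,0,0],[0,0,1],-1],[[0,0,0],[0,0,1],-1],[[0,0,0],[0,0,1],-1],[[0,0,0],[0,0,1],-1],[[0,0,0],[0,0,1],-1],[[0,0,0],[0,0,1],-1],[[0,0,0],[0,0,1],-1],[[0,0,0],[0,0,1],-1],[[0,0,0],[0,0,1],-1],[[0,0,0],[0,0,1],-1],[[0,0,0],[0,0,1],-1],[[0,0,0],[0,0,1],-1],[[0,0,0],[0,0,1],-1],[[0,0,0],[0,0,1],-1],[[0,0,0],[0,0,1],-1]]'
python3 - <<'E'
from h import *
print(pose()[0],readout.get_state()["qpos"])
go((.604,-.308,.30),(-.573,.03,-.819),(-.05,-1,0))
E
```

```text
clock: 2.6
position: [0.4898, -0.2813, 0.3295]
ee_rot: [-0.001, 0.314, 0.949, -0.0]
contact_force: [-0.5, 0.2, -0.3]
width: 0.0854
gripper_force: 0.0
clock: 5.1
position: [0.4891, -0.278, 0.3307]
ee_rot: [-0.0, 0.979, 0.204, -0.0]
contact_force: [-0.4, 0.3, -0.2]
width: 0.0854
gripper_force: 0.0
[ 0.4891 -0.278   0.3307] [-0.6406  0.2193  1.3415  0.0001  1.582   0.5187]
shift now [93.3635 73.5184 30.5798] shift after turn [112.8757  24.1761 -41.6104] turn [ 1.3495 -5.7201  4.2744]
```

```bash
python3 -m handwheel '[[[31,24.5,10],[0,0,0],-1],[[31,24.5,10],[0,0,0],-1],[[31,24.5,10],[0,0,0],-1],[[0,0,0],[0.169,-0.715,0.534],-1],[[0,0,0],[0.169,-0.715,0.534],-1],[[0,0,0],[0.169,-0.715,0.534],-1],[[0,0,0],[0.169,-0.715,0.534],-1],[[0,0,0],[0.169,-0.715,0.534],-1],[[0,0,0],[0.169,-0.715,0.534],-1],[[0,0,0],[0.169,-0.715,0.534],-1],[[0,0,0],[0.169,-0.715,0.534],-1],[[0,0,0],[0,0,0],-1]]'
python3 - <<'E'
from h import *
s=readout.get_state();print(s["qpos"],pose()[1].as_matrix())
go((.604,-.308,.182),(-.573,.03,-.819),(-.05,-1,0))
s=readout.get_state();w=vision.get_image("wrist")
B=np.array([.509,-.303,.046]);a=np.array([.573,-.03,.819])
for k in(0,.055,.116):
    p=wproj(B+k*a,s);print(k,p);cv2.circle(w,tuple(int(v) for v in p),2,(0,255,0),-1)
cv2.imwrite("pics/w1.png",w)
E
```

```text
clock: 6.6
position: [0.6049, -0.3081, 0.2979]
ee_rot: [-0.008, 0.953, -0.022, -0.302]
contact_force: [-0.1, 0.7, -0.6]
width: 0.0856
gripper_force: 0.0
[-0.4523  0.7888  0.6036 -0.3071  2.3003  1.0228] [[ 0.8168 -0.0461 -0.575 ]
 [-0.036  -0.9989  0.0288]
 [-0.5757 -0.0029 -0.8176]]
shift now [65.9211  0.2348 95.2714] shift after turn [65.6933  0.0368 95.4289] turn [0.0119 0.0229 0.046 ]
0 [318.7718 112.4192]
0.055 [318.796  112.9441]
0.116 [318.8336 113.7602]
```

View pics/w1.png

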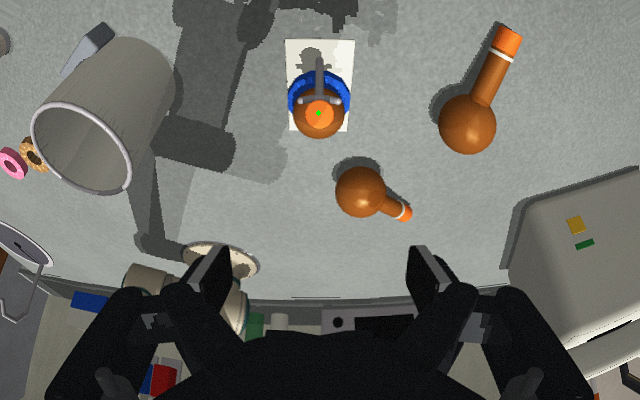

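The wrist picture shows the tool looking straight down the flask's axis. Cap and bulb are concentric at (318,114), on the predicted point, so I'm moving in to grasp.

```bash
python3 -m handwheel '[[[33,0,0],[0,0,0],-1],[[33,0,0],[0,0,0],-1],[[0,0,24],[0,0,0],-1],[[0,0,24],[0,0,0],-1],[[0,0,24],[0,0,0],-1],[[0,0,23],[0,0,0],-1],[[0,0,18],[0,0,0],-0.5],[[0,0,18],[0,0,0],-0.5],[[0,0,18],[0,0,0],-0.5],[[0,0,18],[0,0,0],-0.5],[[0,0,18],[0,0,0],-0.5],[[0,0,0],[0,0,0],-0.5],[[0,0,0],[0,0,0],0],[[0,0,0],[0,0,0],0.2],[[0,0,0],[0,0,0],1],[[0,0,0],[0,0,0],1],[[0,0,0],[0,0,0],1],[[0,0,0],[0,0,0],1],[[0,0,0],[0,0,0],1],[[0,0,0],[0,0,0],1]]' 40
python3 - <<'E'
from h import *
B=np.array([.509,-.303,.046]);a=np.array([.573,-.03,.819])
go(B+.076*a,-a,(-.05,-1,0));print(readout.get_state()["contact_force"])
E
```

```text
clock: 9.15
position: [0.5527, -0.3051, 0.1124]
ee_rot: [-0.007, 0.954, -0.022, -0.3]
contact_force: [3.8, 1.5, 4.9]
width: 0.0248
gripper_force: 39.4
shift now [2.2187 0.1447 3.4709] shift after turn [2.2273 0.1466 3.4653] turn [ 0.0225 -0.0225  0.0269]
[3.789  1.4785 4.9361]
```

```bash
python3 -m handwheel '[[[-4.6,0,-6.6],[0,0,0],1],[[-5.8,0,-8.2],[0,0,0],1],[[-9.2,0,-13.1],[0,0,0],1],[[-9.2,0,-13.1],[0,0,0],1],[[-9.2,0,-13.1],[0,0,0],1],[[-11.5,0,-16.4],[0,0,0],1],[[-11.5,0,-16.4],[0,0,0],1],[[-11.5,0,-16.4],[0,0,0],1],[[-11.5,0,-16.4],[0,0,0],1],[[-11.5,0,-16.4],[0,0,0],1],[[-11.5,0,-16.4],[0,0,0],1],[[-11.5,0,-16.4],[0,0,0],1],[[0,0,0],[0,0,0],1]]'
python3 - <<'E'
from h import *
s=readout.get_state();print(s["width"],s["gripper_force"],s["contact_force"],s["qpos"])
go((.43,-.28,.33),(0,0,-1),(-.05,-1,0))
go((.464,.314,.33),(0,0,-1),(-.05,-1,0))
E
```

```text
clock: 10.78
position: [0.5521, -0.3055, 0.3206]
ee_rot: [-0.006, 0.954, -0.023, -0.298]
contact_force: [0.4, 0.1, -2.5]
width: 0.0251
gripper_force: 39.4
0.025108646482587822 39.403833746910095 [ 0.4259  0.0905 -2.5119] [-0.4776  0.6761  0.7709 -0.3074  2.2333  1.018 ]
shift now [-106.5897  -19.6899   62.3924] shift after turn [-123.1934  -19.3932   -9.4413] turn [0.0187 5.7897 0.0196]
shift now [-102.2542 -614.6336   58.4938] shift after turn [-118.8988 -614.3499   -9.4413] turn [0.0187 5.7897 0.0196]
```

```bash
python3 -m handwheel '[[[0,0,0],[0,0.362,0],1],[[0,0,0],[0,0.724,0],1],[[0,0,0],[0,0.724,0],1],[[0,0,0],[0,0.724,0],1],[[0,0,0],[0,0.724,0],1],[[0,0,0],[0,0.724,0],1],[[0,0,0],[0,0.724,0],1],[[0,0,0],[0,0.724,0],1],[[0,0,0],[0,0.362,0],1],[[0,0,0],[0,0,0],1]]'
python3 -m handwheel '[[[-4,-20,0],[0,0,0],1],[[-7.4,-38,-0.6],[0,0,0],1],[[-7.4,-38,-0.6],[0,0,0],1],[[-7.4,-38,-0.6],[0,0,0],1],[[-7.4,-38,-0.6],[0,0,0],1],[[-7.4,-38,-0.6],[0,0,0],1],[[-7.4,-38,-0.6],[0,0,0],1],[[-7.4,-38,-0.6],[0,0,0],1],[[-7.4,-38,-0.6],[0,0,0],1],[[-7.4,-38,-0.6],[0,0,0],1],[[-7.4,-38,-0.6],[0,0,0],1],[[-7.4,-38,-0.6],[0,0,0],1],[[-7.4,-38,-0.6],[0,0,0],1],[[-7.4,-38,-0.6],[0,0,0],1],[[-7.4,-38,-0.6],[0,0,0],1],[[-7.4,-38,-0.6],[0,0,0],1],[[-4,-20,0],[0,0,0],1],[[0,0,0],[0,0,0],1],[[0,0,0],[0,0,0],1]]'
python3 - <<'E'
from h import *
s=readout.get_state();print(s["qpos"],s["contact_force"])
P=(.464,.313,.15)
go(P,(0,0,-1),(-.05,-1,0))
x,Q=pose();a=-Q.as_matrix()[:,2];B=x-.0795*a
print(x,a)
w=vision.get_image("wrist")
t=vision.get_image("top");sd=vision.get_image("side")
def c(i,n):
    u,v=proj(n,B)[0].astype(int);u=max(u,50);v=max(v,70);return cv2.resize(i[v-70:v+50,u-50:u+50],(400,480),interpolation=cv2.INTER_CUBIC),(u-50,v-70)
A,oa=c(t,"top");D,od=c(sd,"side");print(oa,od,"bulb pred",proj("top",B),proj("side",B),"cap",proj("side",B+.116*a),"ringtop",proj("side",(.464,.313,.02)))
cv2.imwrite("pics/c2.png",np.hstack([A,D]));cv2.imwrite("pics/w2.png",w)
E
```

```text
clock: 12.02
position: [0.55, -0.3049, 0.3181]
ee_rot: [-0.001, 1.0, -0.024, -0.003]
contact_force: [-0.6, 0.1, -2.5]
width: 0.0248
gripper_force: 39.4
clock: 14.4
position: [0.4616, 0.3085, 0.3279]
ee_rot: [0.0, 1.0, -0.024, -0.002]
contact_force: [-0.1, -0.6, -2.7]
width: 0.0253
gripper_force: 39.8
[0.4631 0.2097 1.3609 0.0012 1.5748 2.0814] [-0.051  -0.6334 -2.7113]
shift now [  2.8868  -4.7128 177.865 ] shift after turn [  2.1783  -4.5778 177.8786] turn [0.0076 0.0374 0.0235]
[0.4616 0.3085 0.3279] [0.004  0.0006 1.    ]
(np.int64(124), np.int64(164)) (np.int64(209), np.int64(41)) bulb pred [[174.4315 234.847 ]] [[259.9026 111.0426]] cap [[257.6682  80.5657]] ringtop [[264.3306 162.0532]]
```

View pics/c2.png

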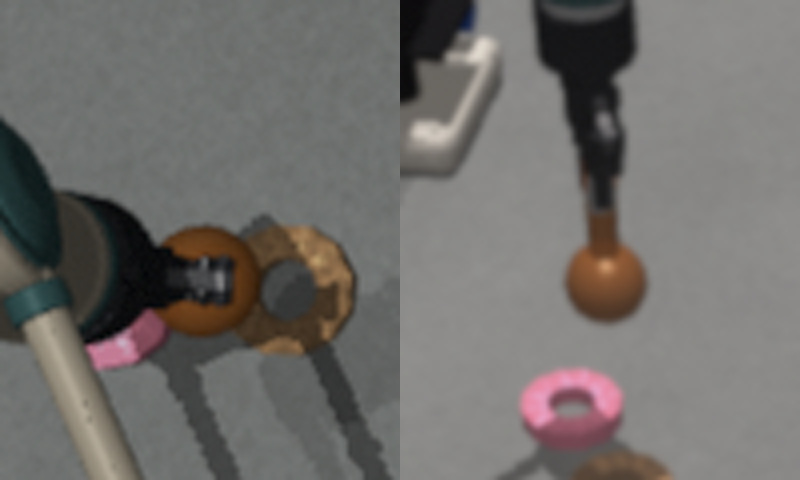

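The bulb hangs upright below the gripper, at about top px (176,234) and side px (260.5,111.5). I'll measure it precisely by colour against the gripper pose.

Run:
```python
from h import *
from scipy.optimize import least_squares
x,Q=pose();a=-Q.as_matrix()[:,2];B=x-.0795*a;out={}
for n in("top","side"):
    i=vision.get_image(n);h=cv2.cvtColor(i,cv2.COLOR_BGR2HSV);u,v=proj(n,B)[0]
    m=cv2.inRange(h,(5,140,60),(16,255,190));yy,xx=np.mgrid[:400,:640]
    m[np.hypot(xx-u,yy-v)>(20 if n=="top" else 14)]=0
    if n=="side": m[yy<v-7]=0
    c=max(cv2.findContours(m,0,1)[0],key=cv2.contourArea)[:,0].astype(float)
    r0=.034*(509 if n=="top" else 520)/np.linalg.norm(ray(n,(u,v))[0]-B)
    # keep outline points near expected radius
    f=lambda p,c:np.hypot(c[:,0]-p[0],c[:,1]-p[1])-r0
    s=least_squares(f,(u,v),args=(c,),loss="soft_l1",f_scale=.3);out[n]=s.x
    print(n,(u,v),s.x,r0,len(c),np.median(abs(f(s.x,c))))
P,e=tri(out["top"],out["side"]);print("bulb",P,e,"pred",B)
```

```text
top (np.float64(174.46722662999548), np.float64(234.67632384108765)) [173.6421 233.7358] 13.517529717602057 109 1.1266637973171996
side (np.float64(260.02890071951515), np.float64(110.9736969446058)) [259.8068 113.3464] 10.158624812522572 44 1.2659083635844324
bulb [0.4631 0.315  0.2341] 0.002451401991687774 pred [0.4617 0.3083 0.2487]
```

View pics/w2.png

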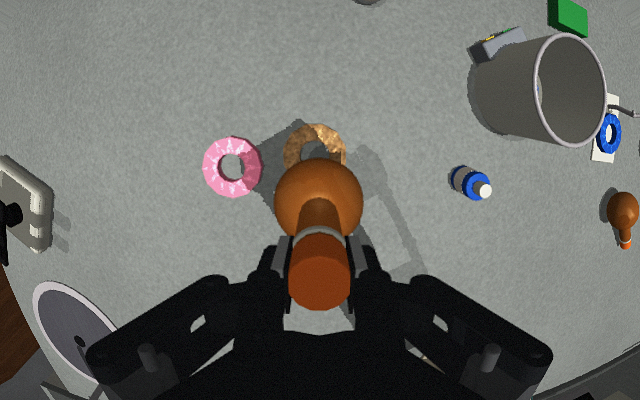

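The wrist view shows the bulb centred between the fingers, spanning u 274–363 with its top edge at v≈157. The cork ring sits behind it at about (315,150). The earlier mask picked up cork, so I'll use the wrist outline for the tilt check.

Run:
```python
from h import *
s=readout.get_state();x,Q=pose(s);T=Q.as_matrix()
H=vision.camera_params("wrist")["hand_eye"];cam=x+T@H[:3,3]
for k in(.0795,.083):
  B=x+k*T[:,2];d=np.linalg.norm(B-cam);r=309.7*np.arcsin(.034/d);p=wproj(B,s)
  print(k,p,"r",r,"top v",p[1]-r)
w=cv2.imread("pics/w2.png");h=cv2.cvtColor(w,cv2.COLOR_BGR2HSV)
m=cv2.inRange(h,(5,150,50),(15,255,200));print("rows width",[(v,np.flatnonzero(m[v,260:380])[[0,-1]]+260) for v in(170,180,190,200,205,210,215,220)], "col top",[int(np.flatnonzero(m[100:250,u])[0]+100) for u in (290,318,346)])
print("ring pred",wproj((.4638,.313,.02),s))
go((.4638,.313,.15),(0,0,-1),(-.05,-1,0))
```

```text
0.0795 [318.5475 204.4576] r 45.17760725747443 top v 159.27999279851554
0.083 [318.5525 203.0831] r 44.53708872506178 top v 158.5460460097555
rows width [(170, array([287, 348])), (180, array([280, 356])), (190, array([276, 360])), (200, array([274, 362])), (205, array([274, 362])), (210, array([275, 361])), (215, array([276, 360])), (220, array([278, 359]))] col top [167, 158, 168]
ring pred [315.7834 155.9165]
shift now [  2.1897  -4.3997 178.1943] shift after turn [  1.573   -4.516  178.1979] turn [-0.0061  0.0327  0.013 ]
```

```bash
python3 -m handwheel '[[[1.8,-4.5,10],[0,0.03,0],1],[[0,0,22],[0,0,0],1],[[0,0,22],[0,0,0],1],[[0,0,22],[0,0,0],1],[[0,0,22],[0,0,0],1],[[0,0,22],[0,0,0],1],[[0,0,22],[0,0,0],1],[[0,0,15],[0,0,0],1],[[0,0,10],[0,0,0],1],[[0,0,8],[0,0,0],1],[[0,0,5],[0,0,0],1],[[0,0,3],[0,0,0],1],[[0,0,3],[0,0,0],1],[[0,0,3],[0,0,0],1],[[0,0,0],[0,0,0],1],[[0,0,0],[0,0,0],1]]'
python3 - <<'E'
from h import *
go((.4638,.313,.127),(0,0,-1),(-.05,-1,0))
E
python3 -m handwheel '[[[0,0,1.5],[0,0,0],1],[[0,0,1.5],[0,0,0],1],[[0,0,0],[0,0,0],1]]'
```

```text
clock: 16.65
position: [0.4637, 0.3141, 0.1392]
ee_rot: [-0.0, 1.0, -0.024, -0.0]
contact_force: [-0.0, -0.0, -2.8]
width: 0.0253
gripper_force: 39.8
shift now [ 0.1305  1.0986 12.1631] shift after turn [ 0.1308  1.0872 12.1641] turn [-0.0087  0.0022  0.0271]
clock: 17.02
position: [0.4635, 0.314, 0.1359]
ee_rot: [-0.0, 1.0, -0.024, -0.0]
contact_force: [0.2, -0.2, -1.2]
width: 0.0251
gripper_force: 39.8
```

```bash
python3 -m handwheel '[[[0,0,1.5],[0,0,0],1],[[0,0,1.5],[0,0,0],1],[[0,0,0],[0,0,0],1]]';python3 -m handwheel '[[[0,0,1.5],[0,0,0],1],[[0,0,1],[0,0,0],1],[[0,0,0],[0,0,0],1]]'
```

```text
clock: 17.4
position: [0.4635, 0.314, 0.1329]
ee_rot: [-0.0, 1.0, -0.024, -0.0]
contact_force: [0.3, -0.4, -2.4]
width: 0.0252
gripper_force: 39.8
clock: 17.77
position: [0.4636, 0.314, 0.1304]
ee_rot: [-0.0, 1.0, -0.024, -0.0]
contact_force: [-0.4, -0.5, -2.2]
width: 0.025
gripper_force: 39.8
```

```bash
python3 -m handwheel '[[[0,0,1],[0,0,0],1],[[0,0,1],[0,0,0],1],[[0,0,0],[0,0,0],1]]';python3 -m handwheel '[[[0,0,0.7],[0,0,0],1],[[0,0,0.7],[0,0,0],1],[[0,0,0],[0,0,0],1]]'
```

```text
clock: 18.15
position: [0.4636, 0.314, 0.1284]
ee_rot: [-0.0, 1.0, -0.024, -0.0]
contact_force: [-0.3, 0.9, -2.1]
width: 0.0249
gripper_force: 39.8
clock: 18.52
position: [0.4636, 0.314, 0.1271]
ee_rot: [-0.0, 1.0, -0.024, -0.0]
contact_force: [-0.5, -0.9, -1.8]
width: 0.0252
gripper_force: 39.8
```

```bash
python3 -m handwheel '[[[0,0,0.7],[0,0,0],1],[[0,0,0.7],[0,0,0],1],[[0,0,0],[0,0,0],1]]';python3 -m handwheel '[[[0,0,0.7],[0,0,0],1],[[0,0,0.7],[0,0,0],1],[[0,0,0],[0,0,0],1]]'
```

```text
clock: 18.9
position: [0.4639, 0.3142, 0.1267]
ee_rot: [-0.001, 1.0, -0.024, 0.0]
contact_force: [-1.7, -1.2, 4.9]
width: 0.025
gripper_force: 40.6
clock: 19.27
position: [0.4641, 0.3143, 0.1265]
ee_rot: [-0.001, 1.0, -0.024, 0.001]
contact_force: [-2.4, -1.5, 12.3]
width: 0.0247
gripper_force: 41.3
```

```bash
python3 -m handwheel '[[[0,0,-1],[0,0,0],1],[[0,0,0],[0,0,0],1],[[0,0,0],[0,0,0],0.25],[[0,0,0],[0,0,0],0.1],[[0,0,0],[0,0,0],0],[[0,0,0],[0,0,0],-0.2],[[0,0,0],[0,0,0],-0.2],[[0,0,0],[0,0,0],-0.2],[[0,0,-10],[0,0,0],-0.3],[[0,0,-20],[0,0,0],-0.3],[[0,0,-20],[0,0,0],-0.3],[[0,0,-20],[0,0,0],-0.3],[[0,0,0],[0,0,0],-0.3],[[0,0,0],[0,0,0],-0.3]]'
python3 - <<'E'
from h import *
s=readout.get_state();w=vision.get_image("wrist");sd=vision.get_image("side")
x,Q=pose(s);B=np.array([x[0],x[1],.046])
for k in(0,.116):
    p=wproj(B+[0,0,k],s);print(p);cv2.drawMarker(w,tuple(int(round(v)) for v in p),(0,255,0),0,8)
print("side pred",proj("side",B),proj("side",B+[0,0,.116]))
A=w[100:320,200:440];D=sd[100:200,205:315]
cv2.imwrite("pics/c3.png",np.hstack([cv2.resize(A,(436,400)),cv2.resize(D,(360,400),interpolation=cv2.INTER_CUBIC)[:, :360]]))
E
```

```text
clock: 21.02
position: [0.4633, 0.3138, 0.195]
ee_rot: [-0.0, 1.0, -0.024, -0.0]
contact_force: [0.4, 0.2, -1.0]
width: 0.0558
gripper_force: 0.0
[318.6892 182.779 ]
[318.4858 227.2315]
side pred [[263.6637 156.5043]] [[261.6711 130.787 ]]
```

View pics/c3.png

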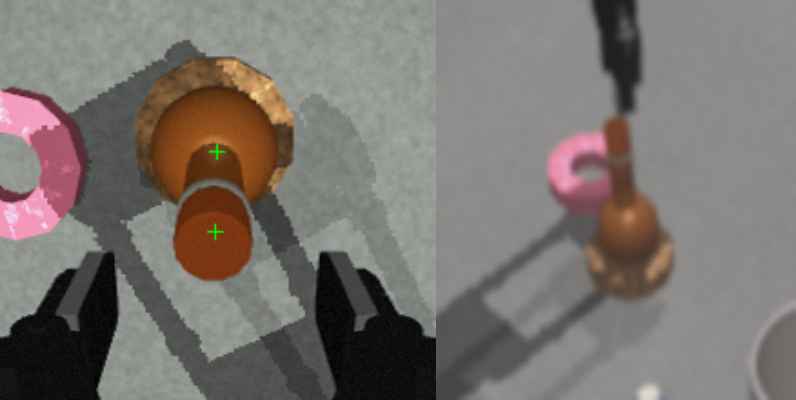

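The flask stands freely on the cork ring with the gripper clear of it. The cap disc is at crop (213,245) and the bulb at (215,150), which suggests a slight lean toward −x. I'll quantify it.

Run:
```python
from h import *
s=readout.get_state()
def z(uv,h):
    o,d=wray(uv,s);return o+d*(h-o[2])/d[2]
C=z((317.4,235),.162);B=z((318.5,182.2),.046);a=C-B;a/=np.linalg.norm(a);print(C,B,np.degrees(a[:2]),pose(s)[0])
go(B+.083*a,-a,(-.05,-1,0))
```

```text
[0.4581 0.3145 0.162 ] [0.4636 0.3137 0.046 ] [-2.7135  0.4064] [0.4631 0.3136 0.1944]
shift now [-3.2632 -0.506  65.5133] shift after turn [-6.518  -0.7913 65.267 ] turn [-0.0437  0.4749  0.0279]
```

```bash
python3 -m handwheel '[[[0,0,0],[-0.04,0.47,0.03],-0.3],[[-6.5,-0.8,5],[0,0,0],-0.3],[[0,0,15],[0,0,0],-0.3],[[0,0,15],[0,0,0],-0.3],[[0,0,15],[0,0,0],-0.3],[[0,0,10],[0,0,0],-0.3],[[0,0,5],[0,0,0],-0.2],[[0,0,0],[0,0,0],-0.1],[[0,0,0],[0,0,0],0.1],[[0,0,0],[0,0,0],0.25],[[0,0,0],[0,0,0],1],[[0,0,0],[0,0,0],1],[[0,0,0],[0,0,0],1],[[0,0,0],[0,0,0],1],[[0,0,0],[0,0,0],1]]' 40
python3 -m handwheel '[[[0,0,-4],[0,0,0],1],[[0,0,-10],[0,0,0],1],[[0,0,-20],[0,0,0],1],[[0,0,-25],[0,0,0],1],[[0,0,-25],[0,0,0],1],[[0,0,-25],[0,0,0],1],[[0,0,-25],[0,0,0],1],[[0,0,-25],[0,0,0],1],[[0,0,-25],[0,0,0],1],[[0,0,-20],[0,0,0],1],[[0,0,0],[0,-0.25,0],1],[[0,0,0],[0.04,-0.22,0],1],[[0,0,0],[0,0,0],1],[[0,0,0],[0,0,0],1]]'
python3 - <<'E'
from h import *
s=readout.get_state();w=vision.get_image("wrist");x,Q=pose(s);T=Q.as_matrix()
print(s["qpos"],s["contact_force"])
go((.568,-.0233,.34),(0,0,-1),(-.05,-1,0))
for k in(-.033,.083):
    p=wproj(x+k*T[:,2],s);print(p);cv2.drawMarker(w,tuple(int(round(v)) for v in p),(0,255,0),0,8)
cv2.imwrite("pics/c4.png",cv2.resize(w[120:340,200:440],(720,660))[:600])
E
```

```text
clock: 23.0
position: [0.4607, 0.315, 0.1306]
ee_rot: [0.002, 0.999, -0.025, 0.025]
contact_force: [-0.9, 0.9, 5.5]
width: 0.0247
gripper_force: 39.4
clock: 24.75
position: [0.4503, 0.3156, 0.3328]
ee_rot: [0.0, 1.0, -0.025, -0.001]
contact_force: [-0.3, -0.4, -2.0]
width: 0.0249
gripper_force: 39.5
[0.4841 0.1993 1.3629 0.001  1.5816 2.1056] [-0.2699 -0.3676 -1.9507]
shift now [134.638  332.6536  -7.1559] shift after turn [134.4749 332.725   -6.8976] turn [-0.0005  0.0171 -0.005 ]
[318.2567 285.351 ]
[318.5517 203.0856]
```

View pics/c4.png

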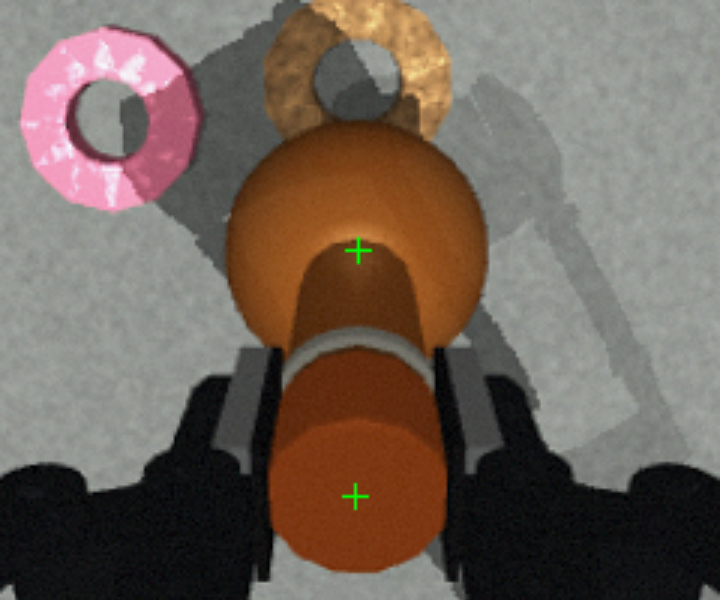

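The regrasped flask is exactly in line with the vertical tool: bulb and cap disc sit on the predicted marks at crop (357,250) and (356,496). Next stop is over the pot.

```bash
python3 -m handwheel '[[[7,17,-0.7],[0,0,0],1],[[13.4,33,-0.7],[0,0,0],1],[[13.4,33,-0.7],[0,0,0],1],[[13.4,33,-0.7],[0,0,0],1],[[13.4,33,-0.7],[0,0,0],1],[[13.4,33,-0.7],[0,0,0],1],[[13.4,33,-0.7],[0,0,0],1],[[13.4,33,-0.7],[0,0,0],1],[[13.4,33,-0.7],[0,0,0],1],[[13.4,33,-0.7],[0,0,0],1],[[7,17,0],[0,0.02,0],1],[[0,0,0],[0,0,0],1],[[0,0,0],[0,0,0],1],[[0,0,0],[0,0,0],1]]'
python3 - <<'E'
from h import *
s=readout.get_state();w=vision.get_image("wrist");cv2.imwrite("pics/w5raw.png",w)
go((.568,-.0233,.134),(0,0,-1),(-.05,-1,0));print(s["contact_force"],s["qpos"])
W=cv2.resize(w,None,fx=3,fy=3)
def circ(c,r,col):
    for t in np.linspace(0,2*np.pi,90):
        p=wproj(np.array(c)+[r*np.cos(t),r*np.sin(t),0],s);cv2.circle(W,tuple(int(v*3+1) for v in p),1,col,-1)
circ((.568,-.0233,.16),.070,(0,255,0));circ((.568,-.0233,.16),.076,(0,255,0));circ((.568,-.0233,.024),.045,(0,0,255))
c=wproj((.568,-.0233,.16),s);print(c);u,v=(int(c[0]*3),int(c[1]*3));x0=max(u-400,0);y0=max(v-360,0);print(x0,y0)
cv2.imwrite("pics/w5.png",W[y0:y0+600,x0:x0+800])
E
```

```text
clock: 26.55
position: [0.5678, -0.0203, 0.3407]
ee_rot: [-0.001, 1.0, -0.024, 0.001]
contact_force: [0.1, -0.1, -3.0]
width: 0.0249
gripper_force: 39.7
shift now [ -0.1127   3.2146 206.7256] shift after turn [  0.2492   2.9715 206.7291] turn [-0.0112 -0.0165  0.0113]
[ 0.1275 -0.0942 -2.9936] [-0.1591  0.2248  1.3105  0.0015  1.6048  1.4606]
[321.7114 176.0045]
565 168
```

View pics/w5.png

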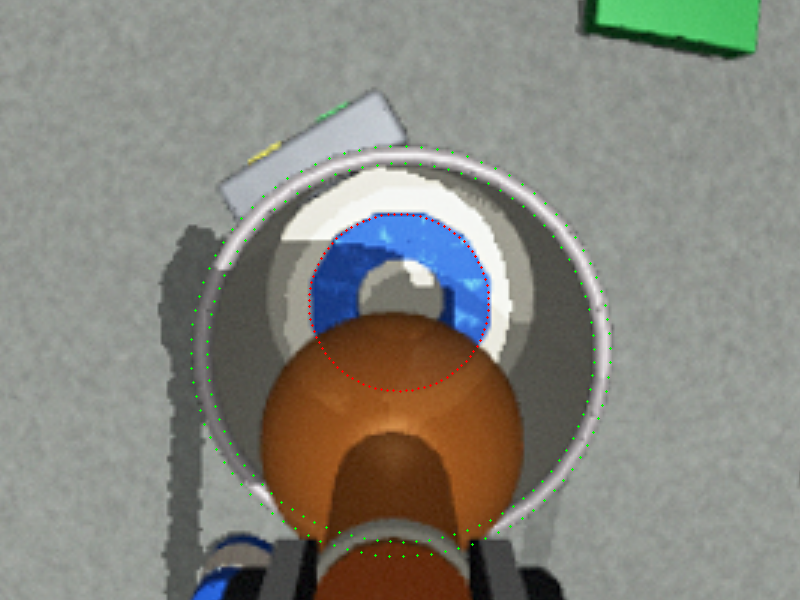

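The predicted seat circle (red, centred at (400,302)) and the rim circles lie on the real ones to about 1–2 mm, so the target is confirmed. Lowering with a small y correction.

```bash
python3 -m handwheel '[[[0,3,5],[-0.01,-0.015,0],1],[[0,0,15],[0,0,0],1],[[0,0,20],[0,0,0],1],[[0,0,20],[0,0,0],1],[[0,0,20],[0,0,0],1],[[0,0,20],[0,0,0],1],[[0,0,20],[0,0,0],1],[[0,0,20],[0,0,0],1],[[0,0,15],[0,0,0],1],[[0,0,12],[0,0,0],1],[[0,0,10],[0,0,0],1],[[0,0,7],[0,0,0],1],[[0,0,5],[0,0,0],1],[[0,0,4],[0,0,0],1],[[0,0,3],[0,0,0],1],[[0,0,0],[0,0,0],1],[[0,0,0],[0,0,0],1]]'
python3 - <<'E'
from h import *
go((.568,-.0233,.134),(0,0,-1),(-.05,-1,0))
E
python3 -m handwheel '[[[0,0,1.5],[0,0,0],1],[[0,0,1],[0,0,0],1],[[0,0,0],[0,0,0],1]]'
```

```text
clock: 28.72
position: [0.5683, -0.0245, 0.1447]
ee_rot: [0.0, 1.0, -0.025, 0.0]
contact_force: [0.2, -0.2, -1.6]
width: 0.025
gripper_force: 39.8
shift now [-0.3322 -1.1771 10.7143] shift after turn [-0.3266 -1.1743 10.7148] turn [ 0.0026 -0.0046 -0.0032]
clock: 29.1
position: [0.568, -0.0245, 0.1419]
ee_rot: [0.0, 1.0, -0.025, -0.0]
contact_force: [-0.3, 0.7, -2.0]
width: 0.0248
gripper_force: 39.8
```

```bash
python3 -m handwheel '[[[-0.2,-1,1],[0,0,0],1],[[0,0,1],[0,0,0],1],[[0,0,1],[0,0,0],1],[[0,0,0],[0,0,0],1]]';python3 -m handwheel '[[[0,0,0.8],[0,0,0],1],[[0,0,0.8],[0,0,0],1],[[0,0,0],[0,0,0],1]]';python3 -m handwheel '[[[0,0,0.7],[0,0,0],1],[[0,0,0.7],[0,0,0],1],[[0,0,0],[0,0,0],1]]'
```

```text
clock: 29.6
position: [0.5679, -0.0235, 0.1389]
ee_rot: [0.0, 1.0, -0.025, -0.0]
contact_force: [0.0, -0.6, -2.2]
width: 0.0249
gripper_force: 39.8
clock: 29.98
position: [0.5679, -0.0235, 0.1373]
ee_rot: [0.0, 1.0, -0.025, -0.0]
contact_force: [-0.7, 0.9, -1.6]
width: 0.0248
gripper_force: 39.8
clock: 30.35
position: [0.568, -0.0235, 0.1359]
ee_rot: [0.0, 1.0, -0.025, -0.0]
contact_force: [0.2, -0.2, -2.5]
width: 0.0249
gripper_force: 39.8
```

```bash
python3 -m handwheel '[[[0,0,0.6],[0,0,0],1],[[0,0,0.6],[0,0,0],1],[[0,0,0],[0,0,0],1]]';python3 -m handwheel '[[[0,0,0.5],[0,0,0],1],[[0,0,0],[0,0,0],1]]';python3 -m handwheel '[[[0,0,0.5],[0,0,0],1],[[0,0,0],[0,0,0],1]]'
```

```text
clock: 30.72
position: [0.5683, -0.0236, 0.1353]
ee_rot: [0.0, 1.0, -0.025, 0.001]
contact_force: [-0.4, -0.1, 0.2]
width: 0.0249
gripper_force: 40.0
clock: 30.98
position: [0.5685, -0.0237, 0.1351]
ee_rot: [0.0, 1.0, -0.025, 0.001]
contact_force: [0.3, -0.8, 3.4]
width: 0.0249
gripper_force: 40.4
clock: 31.22
position: [0.5688, -0.0237, 0.135]
ee_rot: [0.0, 1.0, -0.025, 0.001]
contact_force: [0.6, -1.4, 6.9]
width: 0.025
gripper_force: 40.7
```

Firm seating contact at the expected height. Opening and retreating straight up.

```bash
python3 -m handwheel '[[[0,0,-0.7],[0,0,0],1],[[0,0,0],[0,0,0],1],[[0,0,0],[0,0,0],0.25],[[0,0,0],[0,0,0],0.1],[[0,0,0],[0,0,0],0],[[0,0,0],[0,0,0],-0.1],[[0,0,0],[0,0,0],-0.2],[[0,0,0],[0,0,0],-0.2],[[0,0,-5],[0,0,0],-0.2],[[0,0,-15],[0,0,0],-0.2],[[0,0,-20],[0,0,0],-0.2],[[0,0,-20],[0,0,0],-0.2],[[0,0,-20],[0,0,0],-0.2],[[0,0,-20],[0,0,0],-0.2],[[0,0,-20],[0,0,0],-0.2],[[0,0,-20],[0,0,0],-0.2],[[0,0,0],[0,0,0],-0.2],[[0,0,0],[0,0,0],-0.2]]'
python3 - <<'E'
from h import *
s=readout.get_state();w=vision.get_image("wrist")
W=cv2.resize(w,None,fx=3,fy=3)
for P in((.568,-.0235,.05),(.568,-.0235,.166)):
    p=wproj(P,s);print(p);cv2.drawMarker(W,tuple(int(round(v*3+1)) for v in p),(0,255,0),0,16)
cv2.imwrite("pics/w6.png",W[200:800,560:1360])
E
```

```text
clock: 33.48
position: [0.5676, -0.0234, 0.2744]
ee_rot: [0.0, 1.0, -0.025, -0.0]
contact_force: [0.2, 0.1, 0.5]
width: 0.0512
gripper_force: 0.0
[318.7059 167.9808]
[318.6516 193.6991]
```

View pics/w6.png

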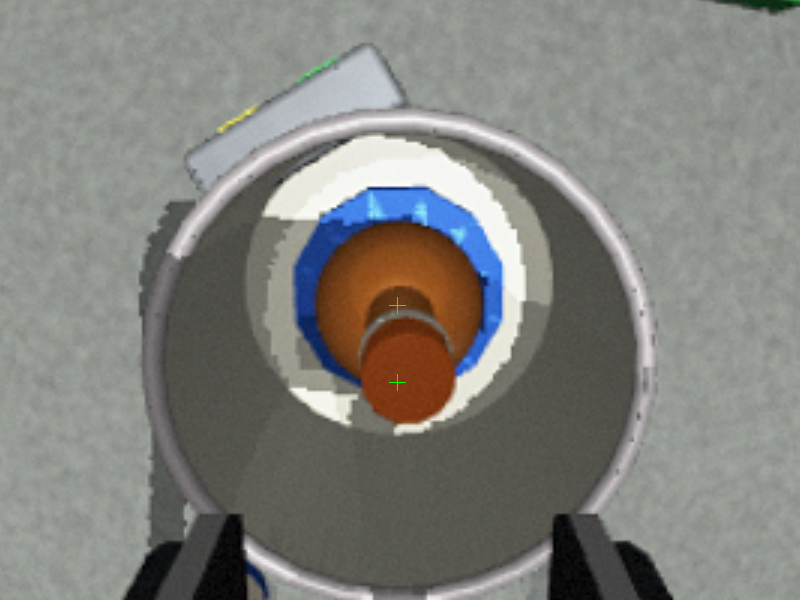

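The flask stands upright in the pot, with the bulb at (400,303) concentric with the blue seat and the cap at (408,377), about 1° off vertical. The gripper is well clear and nothing else has moved, so I'm handing in.

```bash
python3 -c "
from rig import manip;print(manip.sign_off())"
```

```text
the job is handed in; nothing more can be done
None
```

The flask was stood on the cork ring, let go, taken again with the gripper pointing straight down, and now stands about 1° off vertical on the blue seat in the pot; I handed the job in at about 33.5 s, and the gripper went near none of the bystanders, though I took no final picture of the jar or slide box.

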